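# Pop the casting-case tray with the release pin

### The arm

A 6-joint arm with a two-finger parallel gripper is mounted at the origin on the work surface. World frame = base frame: x ahead of the robot, y to its left, z up, the work surface at z = 0. Lengths are in mm, angles in rad, forces in N, time in s.
With the tool pointing down it reaches from about 300 to 750 mm from the base axis. Payload 8.5 kg.
Tool frame: the origin (TCP) lies midway between the tips of the shut fingers; the grasp point (between the pads) lies 19 mm behind it; x points along the fingers, z is the direction in which the jaws open and shut, and the axes are right-handed (so a half turn about x gives the same grasp; the last joint's range is limited). The gripper opens to 85 mm and grips with 20 to 120 N. Pads are 22 mm wide; open, the fingers measure 114 mm over their backs; the gripper's body (76 mm by 85 mm) begins 54 mm behind the grasp point. The pads swing forward as they close: fully open they stand 13 mm farther back than shut.
Start: joints at [0.948, 0.381, 1.297, -0, 1.464, -0.215], TCP at [218.115, 504.883, 231.322] pointing down, gripper open.
Joint ranges: [-3.11, 3.11], [-0.89, 2.33], [0.22, 2.48], [-1.42, 4.56], [0.17, 2.85], [-2.88, 2.88]. Speed limits (rad/s): [2.39, 2.39, 3.14, 3.14, 3.14, 3.14].

### API

Orientations are given as a rotation vector (axis times angle).
In Python, from plant import r, cams gives the robot as it stands.
- The arm moves only by the shell command python3 -m creep 'ROWS' [OPENING]. ROWS is JSON, a list of rows, each a list of 4 numbers: the shift along the world's x, y, z in cm, then the turn about the world's z in degrees. A call has 1 to 20 rows; each row is the pose to reach, as a shift and turn from the pose commanded when the call began; what a row does not reach only later rows make up. A row lasts 1/10 s, in which the tool goes at most 50 mm and 8.59 degrees, less where a joint would pass 70% of its speed; a pose out of reach is approached as far as the arm can. A call with a gripper value outside its range is refused whole. OPENING is the finger opening in cm, from 0 to 8.54, set as the call begins (- or left out, the last holds). The fingers move at their own pace and stop on an object; the grip force is fixed at half the most. Time passes only in rows, so rows that repeat a pose let the fingers close. It gives the time, the measured TCP pose, the force and the opening at its end, in the units of the state.
- r.get_state(): the state, without advancing time (a new reading comes with each control period).
- cams.read_camera(name): name is "side" or "top"; returns a dict with "img" (480x640x3 uint8, blue, green, red), "K" (3x3 intrinsics, pixels), "world_to_cam" (4x4, takes a point from world to camera coordinates). Camera axes: x right, y up, looking along -z (the intrinsics and any distortion apply to the point x, -y, -z); pixel columns grow to the right and rows downward; lengths in mm; the calibration is good to about 2 mm. A picture is of the moment at which its call begins. There is no depth.
- r.close_job(): hands the job in, once; it reports no verdict.
The state is a dict: "time_s": time; "qpos": joint angles; "dq": joint speeds; "effort": joint torques, N m; "ee_pos": TCP position; "tool_rot": TCP orientation; "force": force on the tool from outside, world axes, zero at the start; "ft_torque": the same for the moment, N m; "width": finger opening in mm.
Only numpy, scipy, OpenCV 4.12 (cv2) and the standard library are available. Lean on these libraries where they do the work, as an engineer would, in place of code of your own. Each camera call takes 0.05 s, during which the arm holds its last target.

### The job

Take the release pin (the long thin one with the plain straight handle) from the tool rack, push it down through the small access hole in the top of the plywood casting case until the hidden latch lets go and the tray springs out, then put the pin back upright in the same rack hole it came from.

Things in the scene. Friction and masses are not known exactly. Their poses are not given: they have to be found in the camera images.
- release_pin: One of three tools hanging by collars in the rack (any order). Steel shank 8 mm thick, down to 60 mm below the origin; collar 36 mm wide, 6 mm thick, origin at the centre of its underside; straight round wooden handle 24 mm thick, from 6 to 80 mm above the origin. z up; 64-104 g. The others are squat, up to 52 mm above the rack: a 40 mm ball head or a 60 mm crossbar; 25 mm shanks, too short for the latch.
- tool_rack: Fixed wooden rack, open at front and back, 70 mm (its x) by 250 mm (its y), top at 85 mm above the bench, top board 10 mm thick. Three through holes 24 mm wide on its centre line, at y = -80, 0 and 80 mm. Origin: centre of its underside, z up. The tools stand in a row along its y, so a grasp best closes along its x.
- access_hole (a point): Centre of the mouth of the 24 mm access hole in the top (10 mm thick) of the casting case, a fixed plywood box 200 mm (x) by 130 mm (y), 80 mm high; z up, x towards the end where the tray comes out. The case's centre is 50 mm off along x. The 50 mm hole near the other end is the pour hole, not for this. The latch plate lies hidden 30 mm below the mouth.
- tray (a joint): Tray in the casting case: 0 = shut, flush with the case's end (held by the latch); 0.045 m = sprung fully out along the access hole's x. Its spring pushes it out in about 0.5 s once the latch is tripped, and it stays out. The latch plate resists the pin with 3 to 6 N, lets go when pressed 8 to 11 mm down and meets a hard stop at 15 mm.
Mind the look-alikes: they are no part of the job. Of the things that look like the part that bears access_hole, take the one that is farthest to the robot's right at the start.

How it is judged (in metres and radians):
On the way, in this order (a step that is already met when the one before it is completed fails the run):
1. the release pin's shank is in the access hole, at least 10 mm below the mouth (z of release_pin in the frame of access_hole below 0.05 m and horizontal distance between release_pin and access_hole below 0.02 m), for 0.05 s.
2. the tray has sprung out by more than 30 mm (value of joint tray above 0.03 m), for 0.1 s.
At the end, for the whole second after the job is handed in: The tray stands more than 30 mm out of the casting case, and the release pin is back in the rack hole it came from: within 15 mm of where it started, upright within 10 degrees, released and at rest (value of joint tray above 0.03 m and distance of release_pin from where it was at the start of the episode below 0.015 m and angle between release_pin's own z axis and vertical below 0.17 rad and linear speed of release_pin below 0.02 m/s); the robot touches nothing.
It also fails if it takes over 58 s, if anything falls off the work surface, if the arm or the gripper's body presses on something with over 40 N, if the wrist force passes 120 N, or if a joint passes its speed limit or range.

## Working session

There is one attempt and no reset: what is moved stays moved. The work goes in short steps, Python scripts to look and compute and a shell command to move; the robot and the scene stay as the last step left them, time stands still between calls to the robot, and variables do not carry over. Pictures are saved under pics/ and viewed, and the job is handed in when it is done.

```bash
ls; mkdir -p pics; python3 - <<'E'
from plant import r, cams
import cv2
s=r.get_state(); print({k:s[k] for k in('time_s','ee_pos','tool_rot','width','force')})
for n in('side','top'):
    d=cams.read_camera(n); cv2.imwrite(f'pics/{n}0.png',d['img']); print(n,d['K'],d['world_to_cam'],[k for k in d])
E
```

```text
pics
{'time_s': 0.0, 'ee_pos': array([217.95225716, 504.6490191 , 230.68461052]), 'tool_rot': array([-0.90439685,  1.37644459,  0.90353194]), 'width': 85.36795437119397, 'force': array([-0.12589625, -0.01221437, -0.21689874])}
side [[503.91367191   0.         316.77301552]
 [  0.         503.91367191 241.86118565]
 [  0.           0.           1.        ]] [[ 7.98153587e-01 -6.02233399e-01 -1.63028751e-02 -2.92120232e+02]
 [ 3.39008562e-01  4.26596865e-01  8.38503613e-01 -2.59374570e+02]
 [-4.98020126e-01 -6.74781481e-01  5.44652097e-01 -8.77330281e+02]
 [ 0.00000000e+00  0.00000000e+00  0.00000000e+00  1.00000000e+00]] ['img', 'K', 'world_to_cam']
top [[480.48053029   0.         322.51059657]
 [  0.         480.48053029 239.35600893]
 [  0.           0.           1.        ]] [[ 4.72642071e-02 -9.98880502e-01  1.95901113e-03  5.74337586e+01]
 [ 9.76375083e-01  4.66131191e-02  2.10995057e-01 -4.62252793e+02]
 [-2.10850164e-01 -8.05978443e-03  9.77485165e-01 -9.05001561e+02]
 [ 0.00000000e+00  0.00000000e+00  0.00000000e+00  1.00000000e+00]] ['img', 'K', 'world_to_cam']
```

View pics/side0.png

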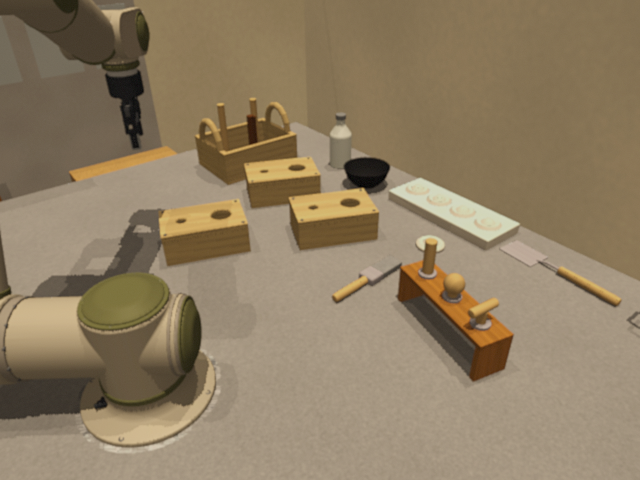

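View pics/top0.png

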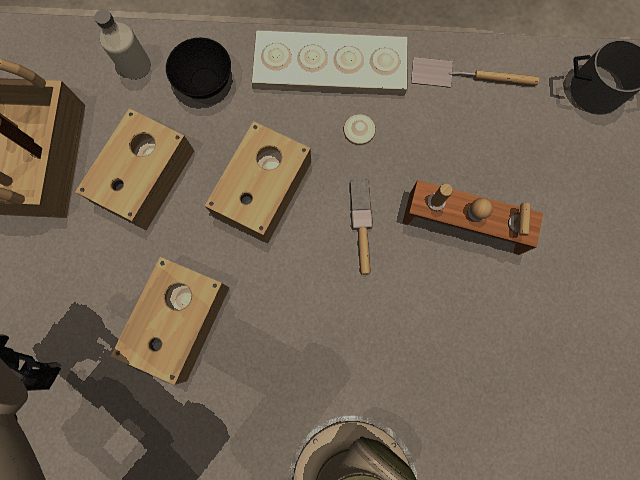

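The top view shows three look-alike cases, with access holes at about (117,184), (246,199) and (155,344). Image right is −y, so (246,199) is farthest to the robot's right. In the rack are the straight-handled pin at (441,195), the ball at (481,209) and the crossbar at (524,219). I'll measure these and confirm with a crop.

```bash
cat > h.py <<'E'
import numpy as np, cv2
def ray(d,u,v):
    K=d['K'];W=d['world_to_cam'];p=np.linalg.solve(K,[u,v,1.]);dc=np.array([p[0],-p[1],-p[2]])
    R=W[:3,:3];return -R.T@W[:3,3],R.T@dc
def onz(d,u,v,z):
    o,k=ray(d,u,v);return o+k*(z-o[2])/k[2]
def proj(d,P):
    W=d['world_to_cam'];c=W[:3,:3]@np.asarray(P,float)+W[:3,3];q=d['K']@np.array([c[0],-c[1],-c[2]]);return q[:2]/q[2]
E
python3 - <<'E'
from plant import r, cams
from h import *
d=cams.read_camera('top');img=d['img']
s=cams.read_camera('side');si=s['img']
a=cv2.resize(img[110:260,190:390],(800,600),interpolation=cv2.INTER_CUBIC)
b=cv2.resize(img[160:265,400:540],(800,600),interpolation=cv2.INTER_CUBIC)
cv2.imwrite('pics/c1.png',a);cv2.imwrite('pics/c2.png',b)
cv2.imwrite('pics/c3.png',cv2.resize(si[220:370,380:580],(800,600),interpolation=cv2.INTER_CUBIC))
cv2.imwrite('pics/c4.png',cv2.resize(si[150:255,260:400],(800,600),interpolation=cv2.INTER_CUBIC))
g=cv2.cvtColor(img,cv2.COLOR_BGR2GRAY)
for (u,v) in((117,184),(246,199),(155,344)):
    w=g[v-12:v+13,u-12:u+13]; m=(w<85).astype(np.uint8)
    n,l,st,c=cv2.connectedComponentsWithStats(m);k=l[12,12]
    cu,cv_=c[k]+[u-12,v-12];print((cu,cv_),st[k],onz(d,cu,cv_,80).round(1))
hsv=cv2.cvtColor(img,cv2.COLOR_BGR2HSV)
print(hsv[190,420],hsv[189,444],hsv[180,258],hsv[240,340])
E
```

```text
(np.float64(116.88983050847457), np.float64(184.25423728813558)) [  6   6  13  13 118] [543.9 488.4  80. ]
(np.float64(245.71929824561403), np.float64(197.9736842105263)) [  6   6  13  11 114] [527.9 233.   80. ]
(np.float64(154.77697841726618), np.float64(344.0863309352518)) [  6   6  13  13 139] [241.5 376.9  80. ]
[ 11 160 147] [ 21 109 171] [ 16 122 165] [ 15  54 123]
```

View pics/c1.png

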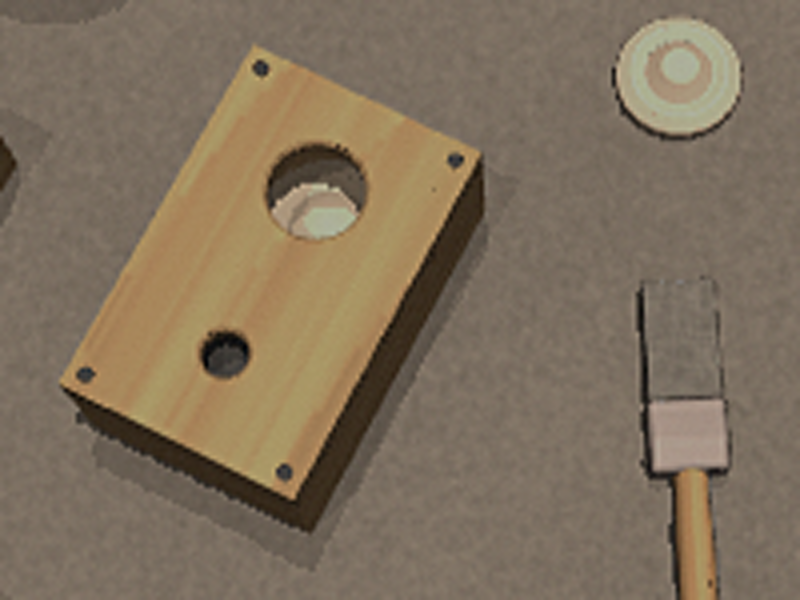

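View pics/c2.png

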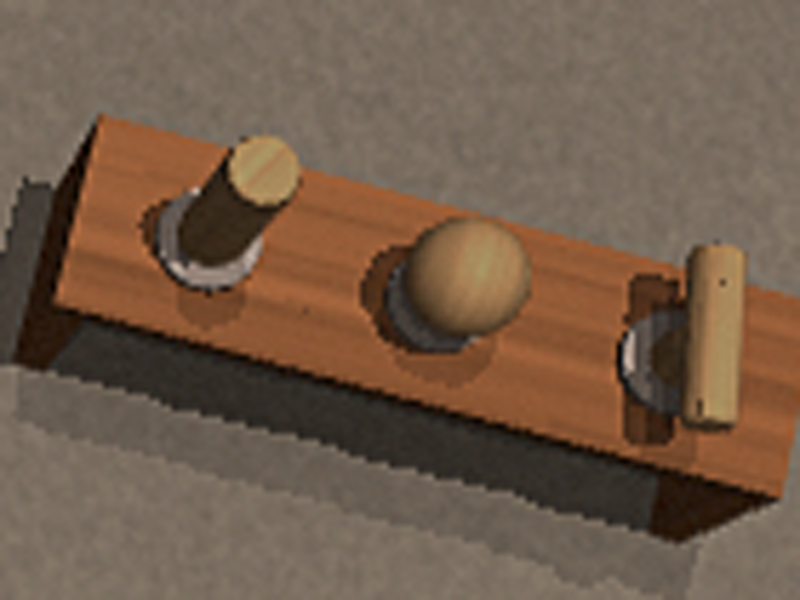

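View pics/c3.png

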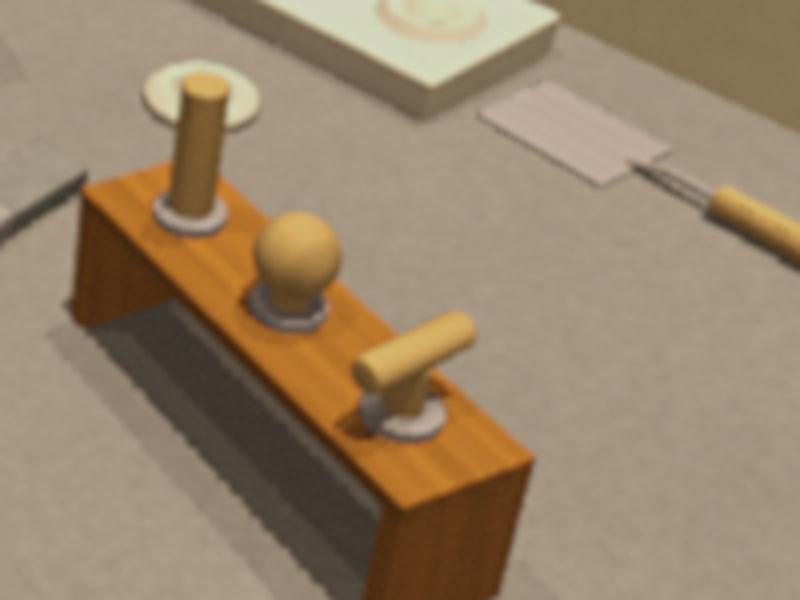

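View pics/c4.png

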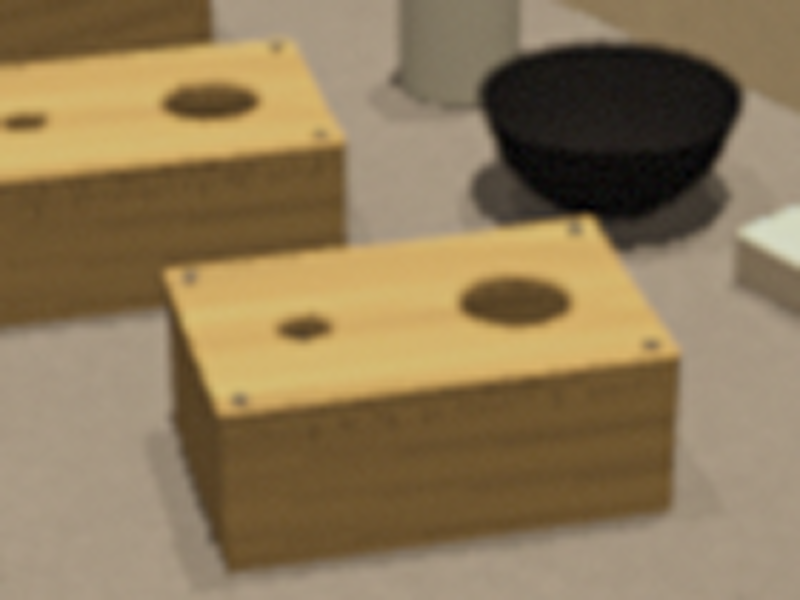

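The crops confirm it: the pin has the plain straight handle, with its top at about (446,190) in the top view. The case is the right-hand one, with the small hole at (246,198) and the tray end towards the robot. Next I check the geometry with both views.

```bash
python3 - <<'E'
from plant import r, cams
from h import *
d=cams.read_camera('top');s=cams.read_camera('side')
f=lambda x,y,ox,oy,k:((x+.5)/k+ox-.5,(y+.5)/k+oy-.5)
def tri(p,q):
    o1,k1=ray(d,*p);o2,k2=ray(s,*q);A=np.stack([k1,-k2],1);t=np.linalg.lstsq(A,o2-o1,rcond=None)[0]
    a,b=o1+t[0]*k1,o2+t[1]*k2;return ((a+b)/2).round(1),np.linalg.norm(a-b).round(1)
for nm,c in (('case',[(252,45),(484,152),(298,500),(60,385)]),):
    P=[onz(d,*f(*p,190,110,4),80) for p in c];print(nm,np.round(P,1)[:,:2].tolist(),[round(np.linalg.norm(P[i]-P[i-1])) for i in range(4)]);C=np.mean(P,0);print('ctr',C)
    ax=(P[3]+P[2]-P[0]-P[1]);ax/=np.linalg.norm(ax);print('ax',ax,'hole pred',C-ax*50,C+ax*50)
print('hole top',onz(d,*f(225,354,190,110,4),80),'pour',onz(d,*f(317,192,190,110,4),80))
print('hole side',onz(s,*f(303,327,260,150,800/140),80))
print('hole tri',tri(f(225,354,190,110,4),f(303,327,260,150,800/140)))
k=800/140
P=[onz(d,*f(*p,400,160,k),85) for p in((102,115),(55,302),(780,497))];print('rack',np.round(P,1).tolist(),np.linalg.norm(P[0]-P[1]),np.linalg.norm(P[1]-P[2]))
y=(P[1]-P[2]);y/=np.linalg.norm(y);print('rack y',y,np.degrees(np.arctan2(y[1],y[0])))
C=(P[0]+P[2])/2;print('rack ctr',C,'holes',C+80*y,C-80*y)
print('pin top',onz(d,*f(265,172,400,160,k),165),'tri',tri(f(265,172,400,160,k),f(205,86,380,220,4)))
print('collar',onz(d,*f(210,238,400,160,k),91), onz(s,*f(191,211,380,220,4),91))
st=r.get_state()
from scipy.spatial.transform import Rotation as R
M=R.from_rotvec(st['tool_rot']).as_matrix();print(M.round(3),np.degrees(np.arctan2(M[1,2],M[0,2])),st['ee_pos'],st['time_s'])
E
```

```text
case [[691.2, 232.2], [639.0, 111.7], [456.3, 191.7], [508.1, 311.7]] [200, 131, 199, 131]
ctr [573.6451065  211.85041058  80.        ]
ax [-9.16659659e-01  3.99668700e-01 -2.84937410e-16] hole pred [619.47808944 191.86697558  80.        ] [527.81212355 231.83384558  80.        ]
hole top [527.64922605 232.70721932  80.        ] pour [613.7631058  193.73206307  80.        ]
hole side [530.9049902  233.60978232  80.        ]
hole tri (array([528.3, 231.9,  81.4]), np.float64(2.3))
rack [[579.8, -101.5, 85.0], [512.5, -86.0, 85.0], [456.7, -328.2, 85.0]] 69.12012337720336 248.5449465082387
rack y [0.22460178 0.97445063 0.        ] 77.02053731658421
rack ctr [ 518.26045747 -214.81942878   85.        ] holes [ 536.22860011 -136.86337802   85.        ] [ 500.29231483 -292.77547954   85.        ]
pin top [ 534.8803807  -136.89526129  165.        ] tri (array([ 536.5, -138.1,  163.8]), np.float64(2.7))
collar [ 535.71055779 -137.04315049   91.        ] [ 537.44349003 -140.03238457   91.        ]
[[-0.    -0.918  0.397]
 [-0.     0.397  0.918]
 [-1.     0.    -0.   ]] 66.63641920325182 [218.05741381 504.82917667 231.14700685] 0.3
```

Every check agrees: case 200×131, rack 69×249, and the two views within about 3 mm.
- **Pin:** axis at (536,−137), top at z≈165.
- **Access hole:** (528,232).
- **Grasp:** the jaw azimuth must be −13°, a turn of about −79.6°.

Now I move above the pin.

```bash
python3 -m creep '[[0.6,-1.3,0,-1.6],[1.6,-3.2,0,-4],[3.2,-6.4,0,-8],[4.8,-9.6,0,-12],[6.7,-13.5,0,-16.7],[8.6,-17.3,0,-21.5],[10.5,-21.2,0,-26.3],[12.4,-25,0,-31],[14.3,-28.9,0,-35.8],[16.2,-32.7,0,-40.6],[18.1,-36.6,0,-45.4],[20,-40.4,0,-50.1],[21.9,-44.3,0,-54.9],[23.8,-48.2,0,-59.7],[25.8,-52,0,-64.5],[27.7,-55.9,0,-69.3],[29.3,-59.1,0,-73.2],[30.5,-61.6,0,-76.4],[31.5,-63.6,0,-78.8],[31.8,-64.2,0,-79.6]]' 8.5
```

```text
time_s: 2.3
ee_pos: [536.0, -139.4, 230.9]
tool_rot: [0.181, 1.564, -0.181]
force: [-0.5, 0.3, -0.2]
width: 85.0
```

```bash
python3 -m creep '[[0,0,0,0],[0,0,0,0]]'; python3 - <<'E'
from plant import r, cams
from h import *
from scipy.spatial.transform import Rotation as R
st=r.get_state();M=R.from_rotvec(st['tool_rot']).as_matrix();print(M.round(3),np.degrees(np.arctan2(M[1,2],M[0,2])),st['ee_pos'],st['qpos'])
d=cams.read_camera('side');cv2.imwrite('pics/s1.png',d['img'])
E
```

```text
time_s: 2.5
ee_pos: [535.5, -136.4, 231.4]
tool_rot: [0.177, 1.564, -0.177]
force: [-0.1, -0.1, -0.2]
width: 85.4
[[-0.     0.224  0.975]
 [ 0.     0.975 -0.224]
 [-1.     0.    -0.   ]] -12.91811984500037 [ 535.46917039 -136.37283524  231.42770963] [-4.63727618e-01  3.85230906e-01  1.28970798e+00  1.43371269e-04
  1.46705478e+00 -2.38278728e-01]
```

View pics/s1.png

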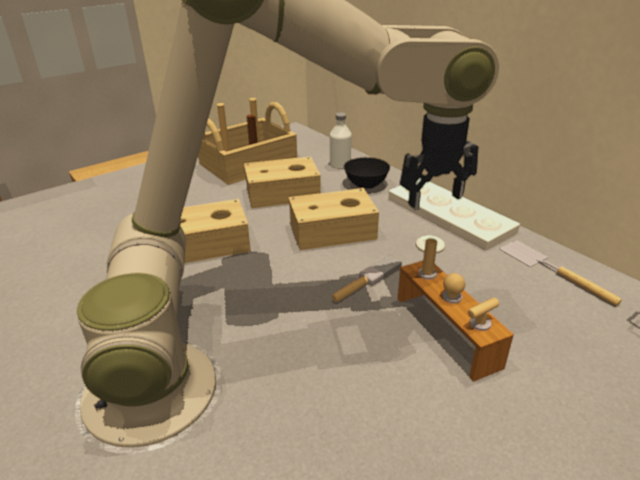

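The gripper is above the pin, with its handle at (429,257) between the jaws at (418,195) and (458,195). I descend and grasp.

```bash
python3 -m creep '[[0,0,-1,0],[0,0,-3,0],[0,0,-5,0],[0,0,-7,0],[0,0,-9,0],[0,0,-10.5,0],[0,0,-11.3,0],[0,0,-11.6,0],[0,0,-11.6,0],[0,0,-11.6,0]]' && python3 -m creep '[[0,0,0,0],[0,0,0,0],[0,0,0,0],[0,0,0,0],[0,0,0,0],[0,0,0,0],[0,0,0,0],[0,0,0,0],[0,0,0,0],[0,0,0,0]]' 1.5
```

```text
time_s: 3.55
ee_pos: [536.4, -137.2, 116.0]
tool_rot: [0.177, 1.562, -0.178]
force: [-0.2, 0.2, 1.0]
width: 85.0
time_s: 4.55
ee_pos: [536.1, -137.1, 115.5]
tool_rot: [0.178, 1.563, -0.178]
force: [-0.3, 0.3, 4.7]
width: 22.5
```

```bash
python3 - <<'E'
from plant import r, cams
from h import *
for n in('side','top'):
    d=cams.read_camera(n);p=proj(d,[536,-137,140]).astype(int);y,x=max(p[1]-75,0),p[0]-100
    cv2.imwrite(f'pics/g_{n}.png',cv2.resize(d['img'][y:y+150,x:x+200],(800,600),interpolation=cv2.INTER_CUBIC))
E
```

```text
(no output)
```

View pics/g_side.png

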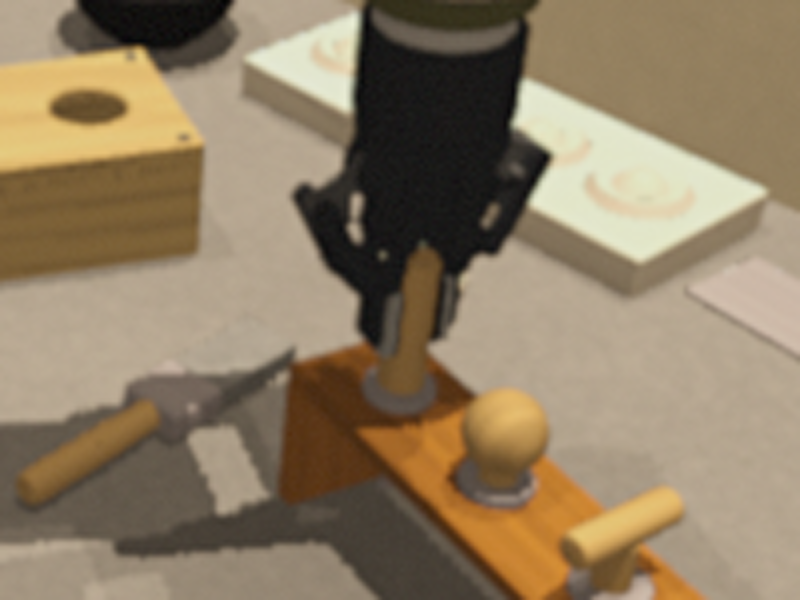

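The jaws hold the handle at crop (420,300), but it seems to lean slightly. I compare its axis with the vertical.

```bash
python3 - <<'E'
from plant import r, cams
from h import *
s=cams.read_camera('side');d=cams.read_camera('top')
p=proj(s,[536,-137,140]).astype(int);x,y=p[0]-100,max(p[1]-75,0)
for P in([536,-137.3,88],[536,-137.3,165]): print('vertical pred crop',(proj(s,P)-[x,y])*4+1.5)
a=np.array([399,388.]);print(onz(s,x+a[0]/4,y+a[1]/4,91),onz(s,x+425/4,y+252/4,165))
i=s['img'][y+55:y+115,x+75:x+130];cv2.imwrite('pics/g2.png',cv2.resize(i,(550,600),interpolation=cv2.INTER_CUBIC))
i=d['img'][150:270,390:550];cv2.imwrite('pics/g3.png',cv2.resize(i,(800,600),interpolation=cv2.INTER_CUBIC))
E
```

```text
vertical pred crop [392.26380864 390.35814317]
vertical pred crop [408.63077965 260.51133469]
[ 536.4713948  -141.91578356   91.        ] [ 547.30337026 -138.37523585  165.        ]
```

View pics/g2.png

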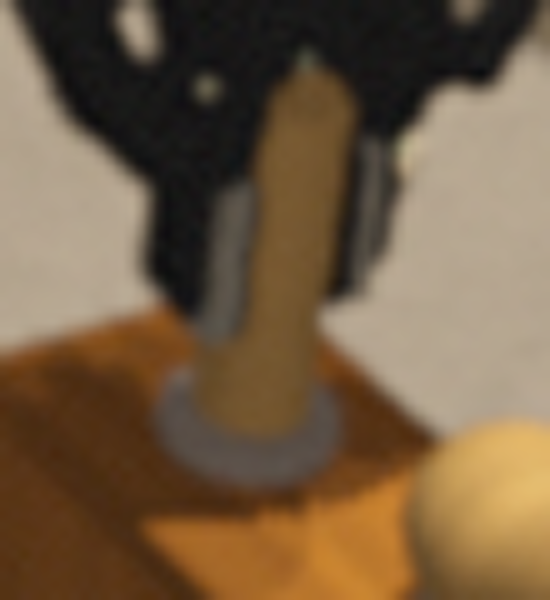

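View pics/g3.png

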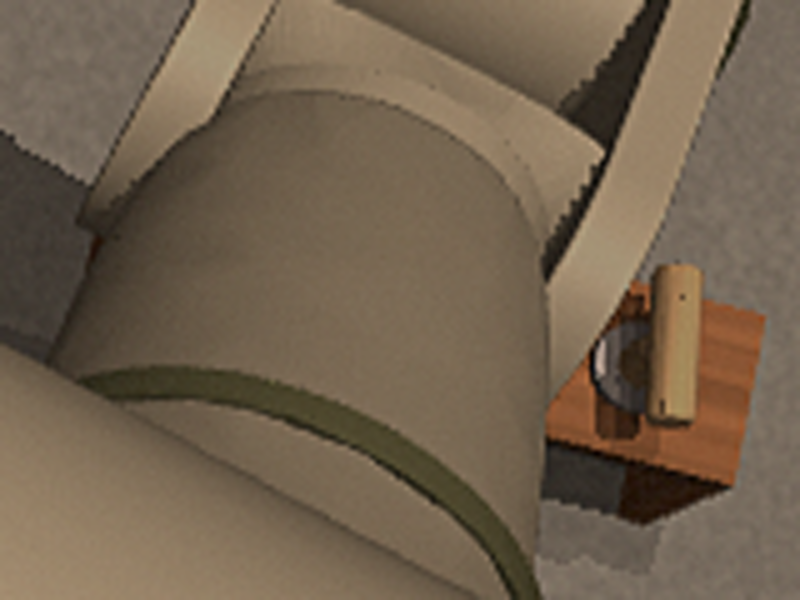

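The handle leans a few degrees more than vertical. The hole slack is ±8 mm, so I can lift and then measure the shank tip directly to correct for the lean.

```bash
python3 -m creep '[[0,0,0.3,0],[0,0,1,0],[0,0,2,0],[0,0,3.5,0],[0,0,5,0],[0,0,7,0],[0,0,9,0],[0,0,10,0],[0,0,10.5,0],[0,0,10.5,0],[0,0,10.5,0],[0,0,10.5,0]]'; python3 - <<'E'
from plant import r, cams
from h import *
s=cams.read_camera('side');st=r.get_state();print(st['ee_pos'],st['time_s'],st['width'])
p=proj(s,[536,-137,200]).astype(int);x,y=p[0]-80,p[1]-60;print(x,y)
cv2.imwrite('pics/l1.png',cv2.resize(s['img'][y:y+120,x:x+160],(800,600),interpolation=cv2.INTER_CUBIC))
for z in(130,190,196,270): print(z,(proj(s,[536,-137.3,z])-[x,y])*5+2)
E
```

```text
time_s: 5.95
ee_pos: [535.9, -137.0, 219.5]
tool_rot: [0.178, 1.565, -0.177]
force: [-0.4, -0.1, -0.8]
width: 22.6
[ 535.90931996 -137.02932644  219.56235833] 6.0 22.553201855448833
351 164
130 [386.39717087 461.26144043]
190 [402.94511654 329.97887562]
196 [404.66286683 316.351162  ]
270 [426.8689459  140.17998805]
```

View pics/l1.png

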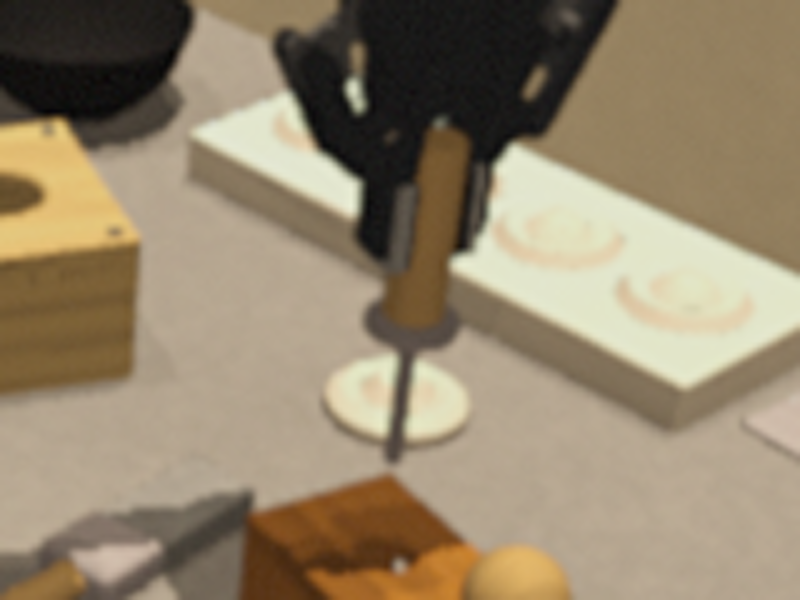

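The pin is held with about 2° of lean in this view; the tip at (393,458) is within about 2 mm of the vertical prediction. I carry it to above the access hole.

```bash
python3 -m creep '[[0,0.7,0,0],[-0.1,2,0,0],[-0.1,4,0,0],[-0.2,6.5,0,0],[-0.2,9.3,0,0],[-0.3,12.2,0,0],[-0.3,15.2,0,0],[-0.4,18.2,0,0],[-0.5,21.2,0,0],[-0.5,24.2,0,0],[-0.6,27.1,0,0],[-0.6,30,0,0],[-0.7,32.6,0,0],[-0.8,34.8,0,0],[-0.8,36.3,0,0],[-0.8,37,0,0],[-0.8,37,-1.5,0],[-0.8,37,-3,0],[-0.8,37,-3.4,0],[-0.8,37,-3.4,0]]';python3 -m creep '[[0,0,0,0],[0,0,0,0],[0,0,0,0]]'; python3 - <<'E'
from plant import r, cams
from h import *
st=r.get_state();print(st['ee_pos'],st['time_s'])
s=cams.read_camera('side');d=cams.read_camera('top')
p=proj(s,[528,232,110]).astype(int);x,y=p[0]-60,p[1]-45;print(x,y)
cv2.imwrite('pics/h1.png',cv2.resize(s['img'][y:y+90,x:x+120],(800,600),interpolation=cv2.INTER_CUBIC))
cv2.imwrite('pics/h2.png',d['img'])
k=800/120
for P in([528,232.5,80],[528,232.5,95],[528,232.5,155]): print(P,(proj(s,P)-[x,y])*k+3)
E
```

```text
time_s: 8.0
ee_pos: [528.0, 232.5, 186.0]
tool_rot: [0.178, 1.564, -0.178]
force: [0.6, -0.1, -0.5]
width: 22.4
time_s: 8.3
ee_pos: [528.3, 232.9, 186.9]
tool_rot: [0.178, 1.563, -0.177]
force: [0.1, -0.1, -1.1]
width: 23.1
[528.31098966 232.85748354 186.89873886] 8.3
251 151
[528, 232.5, 80] [409.27896158 378.58193713]
[528, 232.5, 95] [408.40805336 343.14541563]
[528, 232.5, 155] [404.80708176 196.62491592]
```

View pics/h1.png

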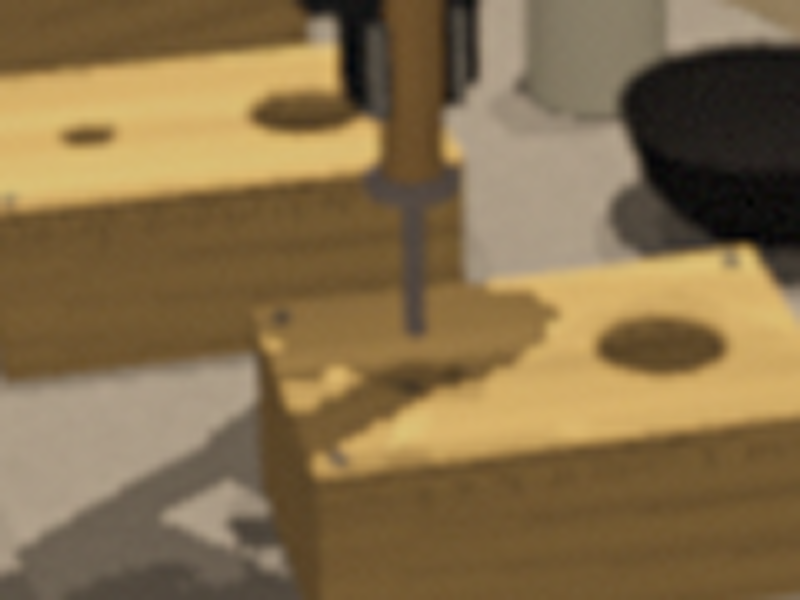

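View pics/h2.png

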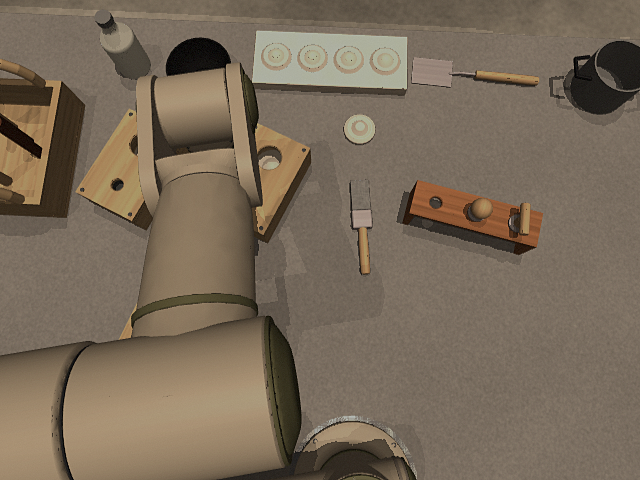

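In the side view the tip at (414,333) stands above the hole at about (413,375), so the two line up laterally within 1 mm. The top view shows the empty rack hole at (435,202). I insert slowly, checking force.

```bash
python3 -m creep '[[0,0,-0.5,0],[0,0,-1,0],[0,0,-1.4,0],[0,0,-1.7,0],[0,0,-2,0],[0,0,-2.3,0],[0,0,-2.6,0],[0,0,-3,0],[0,0,-3,0],[0,0,-3,0]]'; python3 - <<'E'
from plant import r, cams
from h import *
s=cams.read_camera('side');x,y=251,151
cv2.imwrite('pics/h3.png',cv2.resize(s['img'][y:y+90,x:x+120],(800,600),interpolation=cv2.INTER_CUBIC))
E
```

```text
time_s: 9.4
ee_pos: [528.1, 232.9, 156.3]
tool_rot: [0.178, 1.564, -0.178]
force: [-0.3, -0.3, -0.9]
width: 22.6
```

View pics/h3.png

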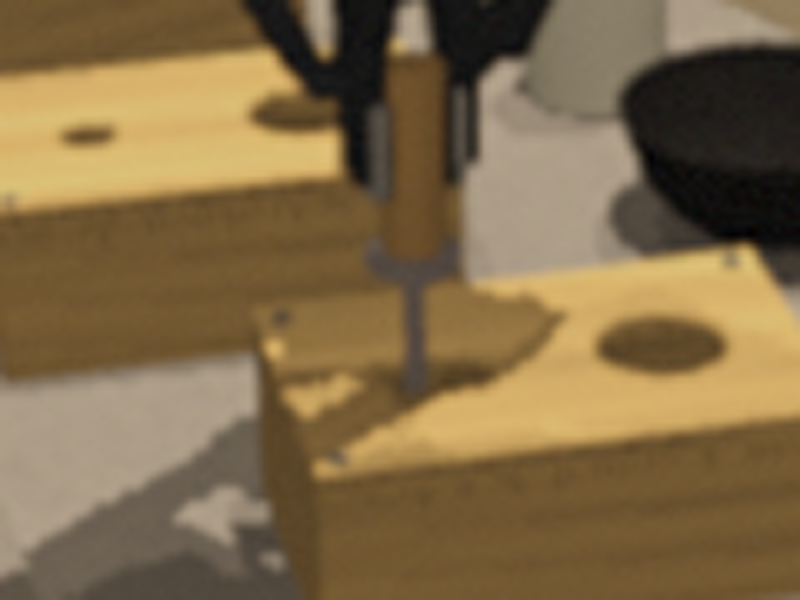

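The shank is in the hole at (413,388) with no contact force. I press on.

```bash
python3 -m creep '[[0,0,-0.3,0],[0,0,-0.6,0],[0,0,-0.9,0],[0,0,-1.2,0],[0,0,-1.5,0],[0,0,-1.8,0],[0,0,-2,0],[0,0,-2.2,0],[0,0,-2.2,0]]'; python3 -m creep '[[0,0,-0.1,0],[0,0,-0.2,0],[0,0,-0.3,0],[0,0,-0.4,0],[0,0,-0.4,0],[0,0,-0.4,0]]'
```

```text
time_s: 10.35
ee_pos: [528.2, 232.9, 134.4]
tool_rot: [0.178, 1.563, -0.178]
force: [-0.7, 0.7, 3.6]
width: 22.6
time_s: 10.95
ee_pos: [528.2, 232.9, 130.3]
tool_rot: [0.178, 1.563, -0.178]
force: [-0.2, 0.2, 4.0]
width: 22.7
```

```bash
python3 -m creep '[[0,0,-0.1,0],[0,0,-0.2,0],[0,0,-0.2,0],[0,0,-0.2,0],[0,0,-0.2,0]]'; python3 - <<'E'
from plant import r, cams
from h import *
s=cams.read_camera('side');x,y=221,151
cv2.imwrite('pics/h4.png',cv2.resize(s['img'][y:y+120,x:x+160],(800,600),interpolation=cv2.INTER_CUBIC))
E
```

```text
time_s: 11.45
ee_pos: [528.2, 232.9, 128.4]
tool_rot: [0.178, 1.563, -0.178]
force: [-0.6, 0.2, 3.6]
width: 22.8
```

View pics/h4.png

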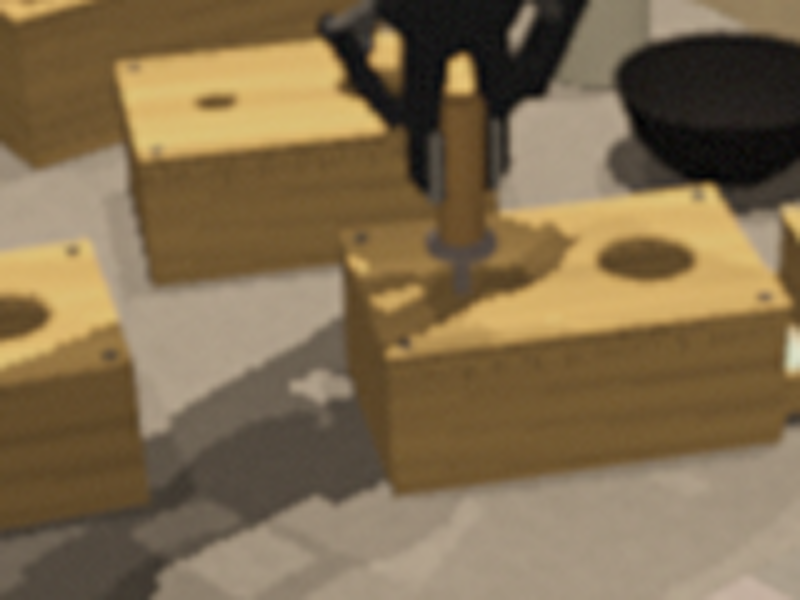

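A wooden piece with white plaster now shows at the far end, at (790,230) in the crop. That is the tray: it comes out at the far end, not the near end as I said earlier. I check this over a wider area.

```bash
python3 - <<'E'
from plant import r, cams
from h import *
s=cams.read_camera('side')
cv2.imwrite('pics/h5.png',cv2.resize(s['img'][151:271,271:431],(800,600),interpolation=cv2.INTER_CUBIC))
d=cams.read_camera('top')
cv2.imwrite('pics/h6.png',cv2.resize(d['img'][90:210,220:380],(800,600),interpolation=cv2.INTER_CUBIC))
print(r.get_state()['time_s'])
E
```

```text
11.6
```

View pics/h5.png

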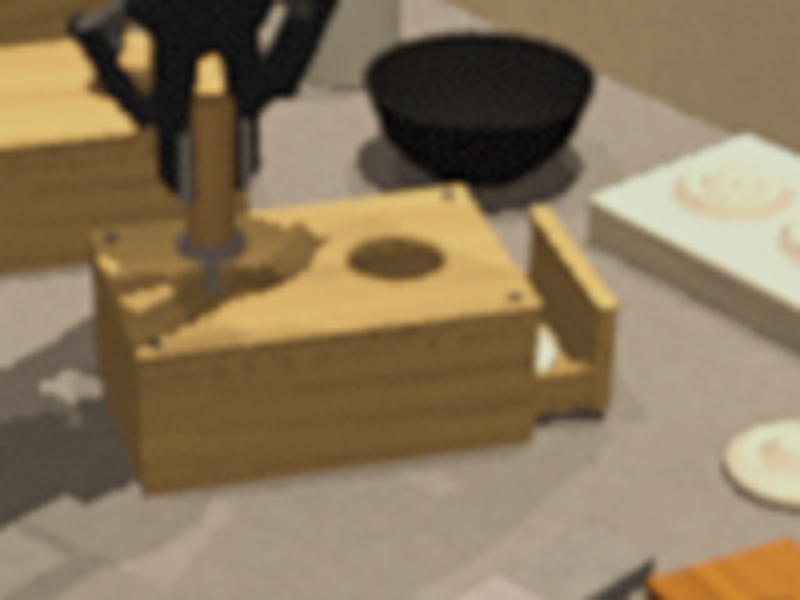

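View pics/h6.png

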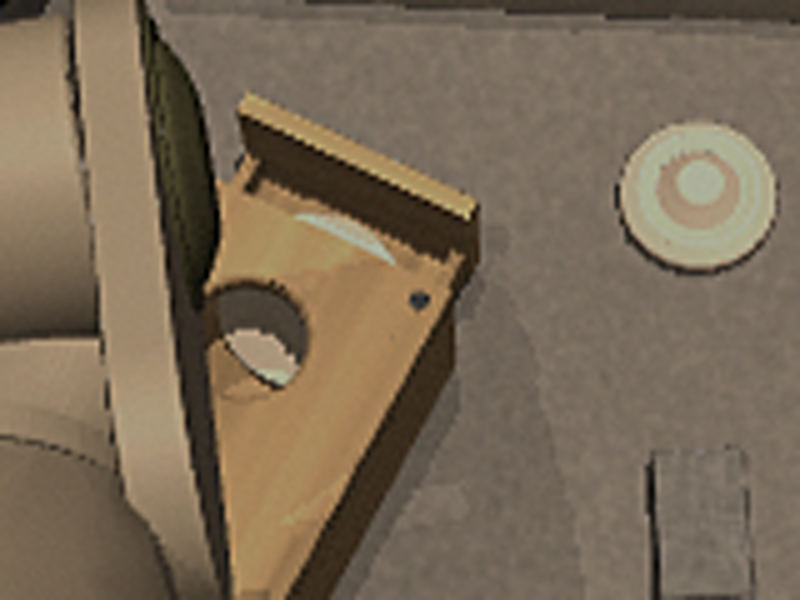

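Both views show the tray clearly out, with its front at crop (575,310) in the side view. I withdraw and carry the pin back above its own hole.

```bash
python3 -m creep '[[0,0,0.5,0],[0,0,1.5,0],[0,0,2.5,0],[0,0,4,0],[0,0,5.5,0],[0,0,7,0],[0,0,8.5,0],[0,0,9,0],[0,0,9,0]]'; python3 -m creep '[[0,-0.7,0,0],[0.1,-2,0,0],[0.1,-4,0,0],[0.2,-6.5,0,0],[0.2,-9.3,0,0],[0.3,-12.2,0,0],[0.3,-15.2,0,0],[0.4,-18.2,0,0],[0.5,-21.2,0,0],[0.5,-24.2,0,0],[0.6,-27.1,0,0],[0.6,-30,0,0],[0.7,-32.6,0,0],[0.8,-34.8,0,0],[0.8,-36.3,0,0],[0.8,-37,0,0],[0.8,-37,-1,0],[0.8,-37,-2,0],[0.8,-37,-2,0],[0.8,-37,-2,0]]';python3 -m creep '[[0,0,0,0],[0,0,0,0]]'; python3 - <<'E'
from plant import r, cams
from h import *
s=cams.read_camera('side')
p=proj(s,[536,-137,120]).astype(int);x,y=p[0]-80,p[1]-60
cv2.imwrite('pics/r1.png',cv2.resize(s['img'][y:y+120,x:x+160],(800,600),interpolation=cv2.INTER_CUBIC))
for z in(85,110,170): print(z,(proj(s,[536,-137.3,z])-[x,y])*5+2)
E
```

```text
time_s: 12.5
ee_pos: [528.0, 232.9, 218.9]
tool_rot: [0.178, 1.563, -0.177]
force: [0.8, -0.7, -0.9]
width: 22.5
time_s: 14.5
ee_pos: [536.0, -136.3, 197.9]
tool_rot: [0.177, 1.564, -0.177]
force: [0.4, 0.9, -0.5]
width: 22.7
time_s: 14.7
ee_pos: [536.3, -136.9, 198.7]
tool_rot: [0.177, 1.563, -0.178]
force: [0.5, -0.2, -0.2]
width: 23.0
85 [394.69221512 379.12230927]
110 [401.12354141 328.0996006 ]
170 [417.30382933 199.733836  ]
```

View pics/r1.png

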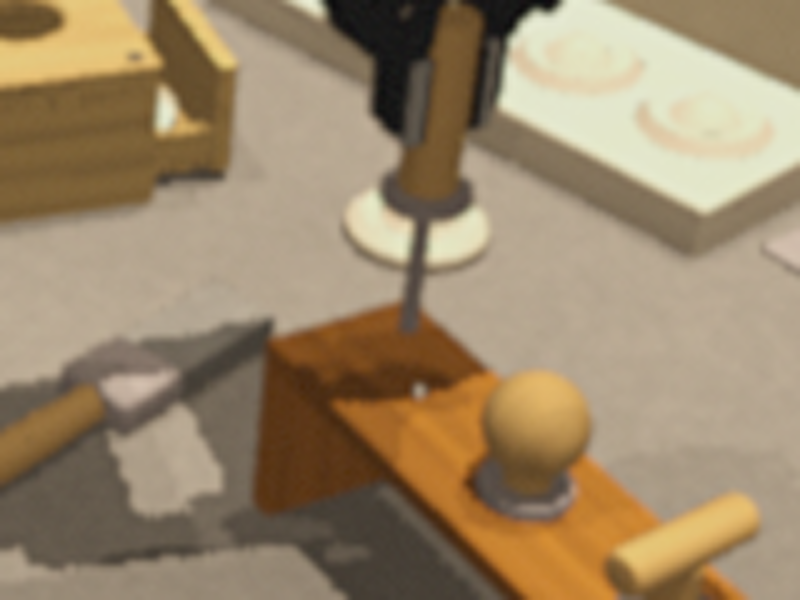

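The tip at (408,328) is lined up over the empty hole at about (408,385), and the tray is still out at top left. I lower the pin, checking force partway down.

```bash
python3 -m creep '[[0,0,-0.7,0],[0,0,-1.5,0],[0,0,-2.2,0],[0,0,-2.9,0],[0,0,-3.5,0],[0,0,-4.2,0],[0,0,-5,0],[0,0,-5,0]]'; python3 -m creep '[[0,0,-0.7,0],[0,0,-1.4,0],[0,0,-2,0],[0,0,-2.5,0],[0,0,-2.8,0],[0,0,-3.1,0],[0,0,-3.1,0],[0,0,-3.1,0]]'
```

```text
time_s: 15.55
ee_pos: [535.6, -136.9, 147.1]
tool_rot: [0.178, 1.566, -0.177]
force: [0.3, 0.1, -1.4]
width: 22.7
time_s: 16.35
ee_pos: [536.2, -137.1, 117.5]
tool_rot: [0.178, 1.563, -0.178]
force: [0.3, 0.1, -0.8]
width: 22.7
```

```bash
python3 -m creep '[[0,0,-0.1,0],[0,0,-0.15,0],[0,0,-0.15,0],[0,0,-0.15,0]]'; python3 -m creep '[[0,0,0,0],[0,0,0,0],[0,0,0,0],[0,0,0,0],[0,0,0,0],[0,0,0,0],[0,0,0,0],[0,0,0,0],[0,0,0,0],[0,0,0,0]]' 8.5; python3 - <<'E'
from plant import r, cams
from h import *
s=cams.read_camera('side')
p=proj(s,[536,-137,120]).astype(int);x,y=p[0]-80,p[1]-60
cv2.imwrite('pics/r2.png',cv2.resize(s['img'][y:y+120,x:x+160],(800,600),interpolation=cv2.INTER_CUBIC))
E
```

```text
time_s: 16.75
ee_pos: [536.1, -137.1, 115.9]
tool_rot: [0.178, 1.563, -0.178]
force: [-0.4, 0.2, -0.7]
width: 22.7
time_s: 17.75
ee_pos: [536.1, -137.1, 115.8]
tool_rot: [0.178, 1.563, -0.178]
force: [0.5, -0.2, -0.4]
width: 84.9
```

View pics/r2.png

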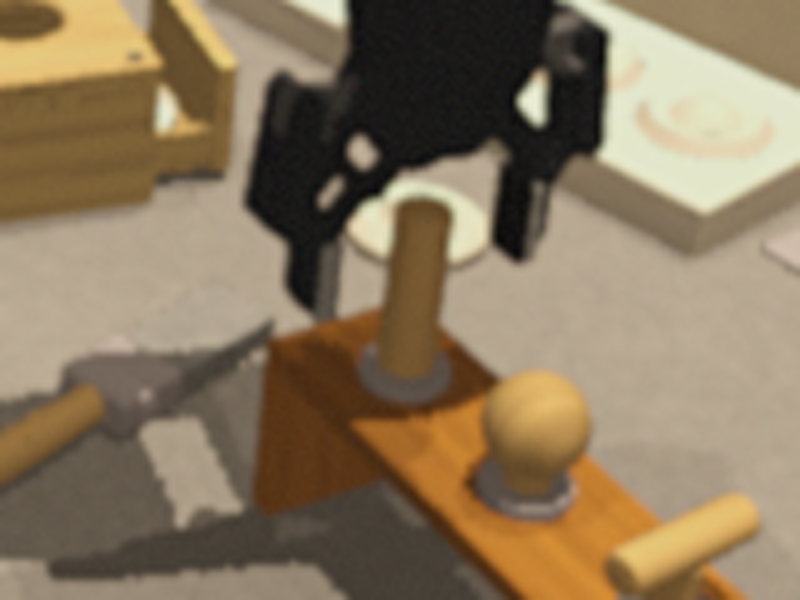

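The pin stands upright in its hole, with the collar seated at (405,372), and the jaws are clear of it. I retreat upward, then back to the left so the top camera can see the pin.

```bash
python3 -m creep '[[0,0,0.5,0],[0,0,1.5,0],[0,0,3,0],[0,0,5,0],[0,0,7.5,0],[0,0,10,0],[0,0,12,0],[0,0,13,0],[-0.5,1,13,0],[-1.5,3,13,0],[-3,6,13,0],[-5,10,13,0],[-7,14,13,0],[-9,18,13,0],[-11,22,13,0],[-12.5,25,13,0],[-13.5,27,13,0],[-14,28,13,0],[-14,28,13,0],[-14,28,13,0]]'; python3 - <<'E'
from plant import r, cams
from h import *
d=cams.read_camera('top');s=cams.read_camera('side')
cv2.imwrite('pics/f1.png',cv2.resize(d['img'][160:265,400:540],(800,600),interpolation=cv2.INTER_CUBIC))
cv2.imwrite('pics/f2.png',s['img']);cv2.imwrite('pics/f3.png',d['img'])
E
```

```text
time_s: 19.8
ee_pos: [396.3, 142.5, 245.5]
tool_rot: [0.177, 1.564, -0.178]
force: [-0.0, -0.5, 0.1]
width: 84.9
```

View pics/f1.png

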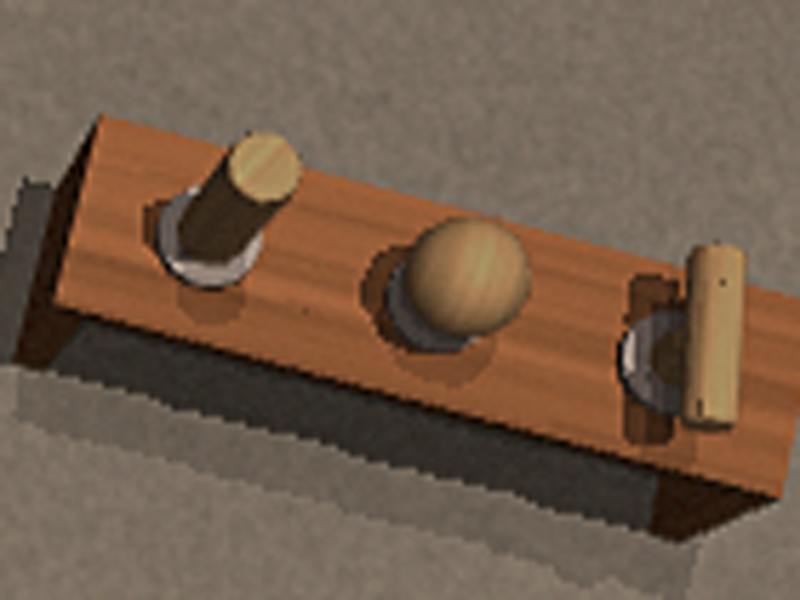

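View pics/f2.png

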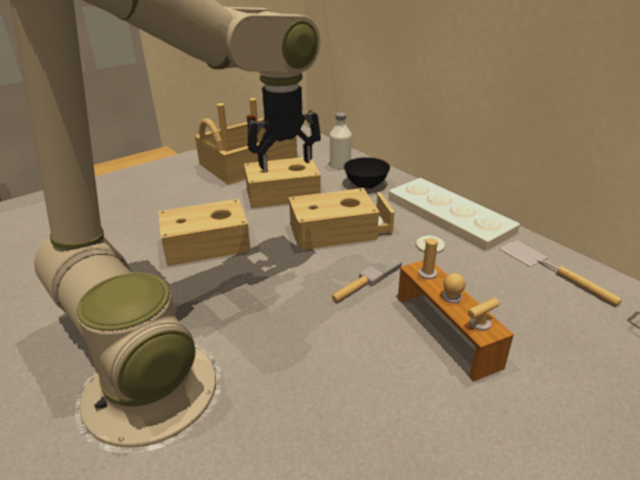

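View pics/f3.png

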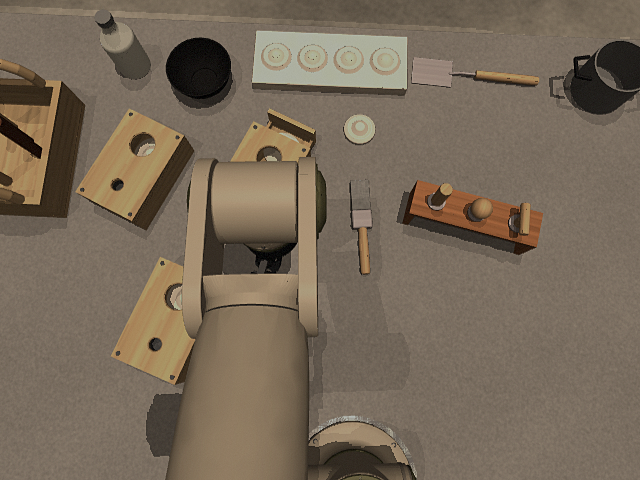

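The pin's handle top is at (265,167) in the crop, against (265,172) before, so it is back within about 1 mm and upright. The tray is still out at (291,125), and the robot touches nothing. I measure the tray once more and hand in.

```bash
python3 - <<'E'
from plant import r, cams
from h import *
d=cams.read_camera('top')
C=np.array([573.6,211.9]);ax=np.array([.9167,-.3997])
for z in(60,75): print(z,(onz(d,220+360/5,90+156/5,z)[:2]-C)@ax-100)
print(r.get_state()['dq'].round(3),r.close_job())
E
```

```text
60 42.55495338353228
75 36.43841809937388
the job is handed in; nothing more can be done
[ 0.003 -0.003 -0.     0.001  0.003  0.003] None
```

I took the straight-handled pin from the rack and pushed it through the small hole of the right-most case. The latch tripped at about 4 N and the tray sprang out. I then put the pin back in its own rack hole, released it, moved the arm clear and handed in at about 20 s of the 58 s allowed.

- **Tray:** it stands out in both views. My estimate is 36–43 mm, depending on the height I assume for its front edge; either is above the 30 mm needed.
- **Pin:** it looks upright and seated on its collar, with the top of its handle about 1 mm from where it started.
- **Robot:** it was clear of everything and still at hand-in.
- **Disagreements:** the two cameras differed by 2–3 mm throughout. The pin leaned about 2° in the jaws after the lift, which fitted within the hole clearance, and it righted itself when released.
- **Correction:** early on I said the tray would come out at the end near the robot. It comes out at the far end, and this did not affect the result.

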